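# Shut and latch the field case

## Task

Get the model maker's field case ready to carry: shut its lid, hook the latch's wire bail over the keeper on the lid, then press the lever past centre so that it snaps in against the case and draws the lid down tight on its seal. Leave the glue bottle, the foam block and the timber block beside the case where they stand.

Things in the scene. Friction and masses are not known exactly. Their poses are not given: they have to be found in the camera images.
- tool_case: Birch-ply carrying case, 130 (x) x 180 (y) x 124 mm high when shut, heavy, does not move. Origin: centre of its underside, on the desk. Its -x side is the front (face at x = -65 mm), with one large steel toggle latch on its middle line y = 0; the lid hinges at the back. All joints turn about lines parallel to its y; all frames below are parallel to its frame when lid and latch are shut.
- lid (a joint): Lid angle from the seal, rad: 0 = shut, lying on the rubber seal; more = open. Starts 0.35 to 0.75. Stiff hinge: it stays where it is left; a few newtons at the front edge move it.
- seal (a joint): How far the springy rubber seal under the lid is squeezed, rad about the same hinge line: 0 = not squeezed (a shut lid then stands 0.048 rad, 7 mm at the front, above level); about -0.04 = lid drawn down tight and level. Full squeeze takes about 28 N at the lid's front edge; the latch does this.
- lid_hinge (a point): Middle of the lid's hinge line, (65, 0, 92) mm in the case frame. Its frame turns with the lid: in it the lid spans x = -130 to 0, y = -90 to 90, z = 0 to 32 mm, with a flat top face at z = 32.
- lid_edge (a point): Point on the lid's flat top face, 20 mm behind its front edge, on the middle line: a good place to push the lid down.
- keeper_seat (a point): Where the centre of the bail's bar lies when hooked; (-80.5, 0, 112) mm in the case frame with the lid tight. The keeper is a 30 mm wide steel hook on the lid's front: a tongue below the seat, a block behind it (face 4.5 mm away) and an upturned lip in front (inner face 5.5 mm away, 3 mm thick, top 5 mm above the seat). The groove is 10 mm wide, open at the top. Its frame turns with the lid.
- lever (a joint): Lever angle, rad: 0 = closed, handle hanging down against the case; 1.57 = handle level, straight out in front; starts 1.75 to 2.05 (out and up); stop at 2.7. Stiff: stays where left. With the bail hooked and the lid loose it stands at about 1.47; pressing it down and in from there squeezes the seal (about 6 N at 42 mm from the pivot); past centre, below 0.2, it snaps to 0 by itself.
- lever_pivot (a point): The lever's pivot, (-81, 0, 76) mm in the case frame. Its frame turns with the lever: in it the handle is a steel channel, y = -16.5 to 16.5 mm, its outer face at x = -7 mm, running down to z = -46 mm and then flared outward to the tip.
- lever_tip (a point): End of the lever's flared handle, 66 mm from the pivot.
- bail (a joint): Bail angle on the lever, rad: 0 = as latched; bail minus lever = how far the bail leans outward (to the case's -x) from its latched direction. Starts 2.2 to 2.45. Stiff: stays where left. Bail and lever are a two-bar linkage in the case's x-z plane: moving the bar about turns the lever with it.
- bail_pin (a point): Where the bail hangs on the lever, on the middle line; (4.5, 0, -15.5) mm in the lever_pivot frame. Its frame turns with the bail.
- bail_bar (a point): Centre of the bail's crossbar, (-3.5, 0, 51.5) mm in the bail_pin frame. The bail is a loop of 6 mm steel wire, 60 mm wide: the bar lies along y, and two straight side wires (centres at y = -27 and 27 mm) run from its ends to the bail pin. It can be gripped across both side wires; keeper and lever fit between. Keep the fingers in line with the wires as it swings.
- glue_bottle: White glue bottle, 43 mm across, 134 mm tall, standing by the case's left (+y) end; leave it alone. Origin: centre of its foot.
- foam_block: Blue foam L-shaped block, 50 x 80 x 30 mm, by the case's right (-y) end; leave it alone. Origin: centre of its underside.
- timber_block: Sawn timber cube, 34 mm, beside the case's left (+y) front corner; leave it alone. Origin: centre of its underside.

How it is judged:
By the outcome, as a careful person would: the job done as asked, in the order asked, and still so for the second after the job is handed in, with the robot touching nothing.
It also fails if it takes over 48 s, if anything falls off the work surface, if the arm or the gripper's body presses on something with over 40 N, if the wrist force passes 120 N, or if a joint passes its speed limit or range.

## Robot

A 6-joint arm with a two-finger parallel gripper is mounted at the origin on the work surface; the furniture and walls round the work are solid. World frame = base frame: x ahead of the robot, y to its left, z up, the work surface at z = 0. Lengths are in m, angles in rad, forces in N, time in s.
With the tool pointing down it reaches from about 0.35 to 0.775 m from the base axis. Payload 7.3 kg.
Tool frame: the origin (TCP) lies on the mounting face of the last link; the fingertips stand 178 mm ahead of it and the grasp point (between the pads) lies 159 mm ahead of it; z points along the fingers, y is the line along which they close (so a half turn about z gives the same grasp; the last joint's range is limited). The gripper opens to 92 mm and grips with 3 to 60 N. Pads are 19 mm wide; open, the fingers measure 130 mm over their backs; the gripper's body (75 mm by 190 mm) begins 47 mm behind the grasp point.
Start: joints at [1.062, 0.342, 1.524, -0, 1.275, -0.146], TCP at [0.186, 0.491, 0.405] pointing down, gripper open.
Joint ranges: [-2.53, 2.53], [-0.77, 2.02], [0.04, 2.7], [-1, 4.14], [0.28, 2.66], [-3.11, 3.11]. Speed limits (rad/s): [2.57, 2.57, 3.14, 3.14, 3.14, 3.14].

## Interface

Orientations are given as a unit quaternion [x, y, z, w].
In Python, from plant import ctrl, get_state, eyes gives the robot as it stands. Calls block until the motion is done:
- ctrl.move_ptp(position, orientation): joint-space move of the TCP to a pose.
- ctrl.movel(position, rot=None, speed=0.15): straight line of the TCP; rot=None keeps the orientation; speed is the mean speed in m/s.
- ctrl.set_joints(angles): joint-space move.
- ctrl.gripper_to(opening, effort=None): finger opening in m; effort is the grip in N (None keeps the last); returns when the fingers have stopped.
- ctrl.wait(seconds).
- ctrl.inverse_kinematics(position, orientation): joint angles nearest the present ones, or None.
- get_state(): the state.
- eyes.snapshot(name): name is "scene" or "top" or "wrist"; returns a dict with "image" (400x640x3 uint8, red, green, blue), "K" (3x3 intrinsics, pixels), "camera_from_world" (4x4, takes a point from world to camera coordinates). Camera axes: x right, y down, z forward; pixel columns grow to the right and rows downward; lengths in m; the calibration is good to about 2 mm. A picture is of the moment at which its call begins. There is no depth.
A pose or a line that the arm cannot do raises ctrl.IKError and nothing moves.
- ctrl.sign_off(): hands the job in; it is judged then, once.
The state is a dict: "time_s": time; "q": joint angles; "qvel": joint speeds; "joint_efforts": joint torques, N m; "position": TCP position; "ee_rot": TCP orientation; "force": force on the tool from outside, world axes, zero at the start; "wrist_torque": the same for the moment, N m; "opening": finger opening in m; "finger_force": force on a finger pad.
Only numpy, scipy, OpenCV 4.12 (cv2) and the standard library are available. Lean on these libraries where they do the work, as an engineer would, in place of code of your own. Each camera call takes 0.05 s, during which the arm holds its last target. There are 200 camera calls.

## Working session

There is one attempt and no reset: what is moved stays moved. The work goes in short steps, each a Python script; the robot and the scene stay as the last script left them, time stands still between calls to the robot, and variables do not carry over. Pictures are saved under pics/ and viewed, at most 10 in all, crops included, and the job is handed in when it is done.

```bash
ls; mkdir -p pics
python3 - <<'E'
from plant import ctrl,get_state,eyes
import cv2,numpy as np
for n in("scene","top"):
    s=eyes.snapshot(n);cv2.imwrite(f"pics/{n}0.png",s["image"][:,:,::-1]);np.savez(f"pics/{n}0.npz",K=s["K"],T=s["camera_from_world"])
    T=s["camera_from_world"];print(n,s["K"].tolist(),(-T[:3,:3].T@T[:3,3]).round(3),T[2,:3].round(3))
print(get_state())
E
```

```text
pics
scene [[517.3165257690567, 0.0, 316.57571890073467], [0.0, 517.3165257690567, 200.07720077861552], [0.0, 0.0, 1.0]] [ 0.358 -0.421  0.76 ] [ 0.277  0.604 -0.747]
top [[372.7919946917027, 0.0, 327.5260654090649], [0.0, 372.7919946917027, 196.64047352514856], [0.0, 0.0, 1.0]] [0.575 0.121 0.962] [ 0.043 -0.03  -0.999]
{'time_s': 0.1, 'q': array([ 1.06202309e+00,  3.42638939e-01,  1.52491581e+00,  4.02662540e-05,
        1.27538353e+00, -1.46048349e-01]), 'qvel': array([-0.0004063 ,  0.00030795, -0.00335095,  0.00086585,  0.00112817,
        0.00130657]), 'joint_efforts': array([ 2.28843135e-03, -4.32001591e+01, -2.44694424e+01,  7.20617571e-02,
        5.26789168e-02, -4.98799568e-05]), 'position': array([0.18622192, 0.49073681, 0.4041236 ]), 'ee_rot': array([ 1.80375574e-01,  9.83597580e-01, -6.30882577e-04, -2.34606865e-04]), 'force': array([-0.43338329,  0.06239911,  0.01845928]), 'wrist_torque': array([ 0.03591569, -0.02406732,  0.02062058]), 'finger_force': 0.0, 'opening': 0.09208003841818209}
```

View pics/scene0.png

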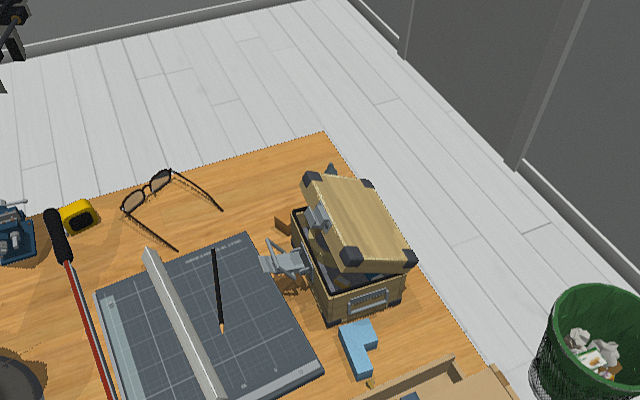

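View pics/top0.png

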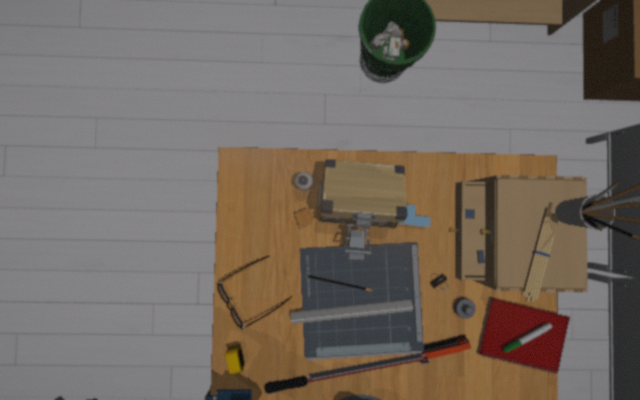

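The scene view shows the case around (345,260), with the latch out in front at (285,260). In the top view the lid is at about (363,192) and the latch at (357,240). I'll enlarge both.

Run:
```python
import cv2
def c(n,x,y,w,h,f):
    i=cv2.imread(f"pics/{n}0.png")[y:y+h,x:x+w];cv2.imwrite(f"pics/{n}0c.png",cv2.resize(i,None,fx=f,fy=f,interpolation=cv2.INTER_CUBIC))
c("scene",250,155,180,150,4);c("top",280,150,160,120,5)
```

```text
(no output)
```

View pics/scene0c.png

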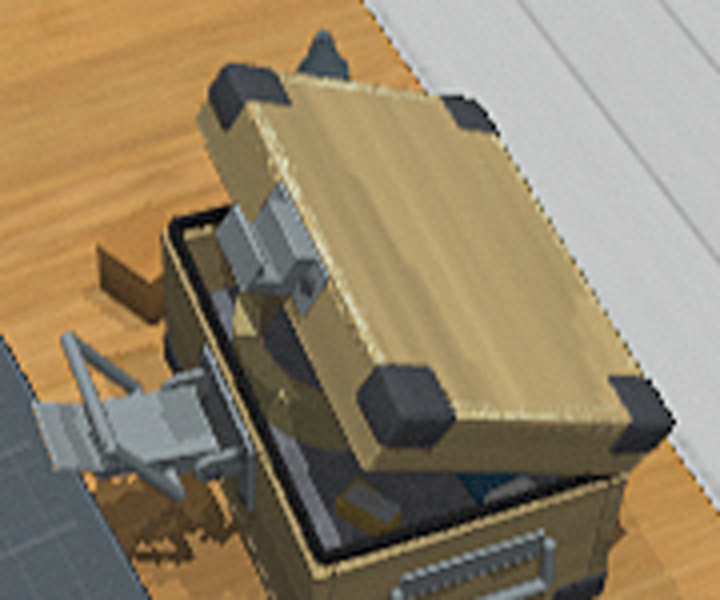

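View pics/top0c.png

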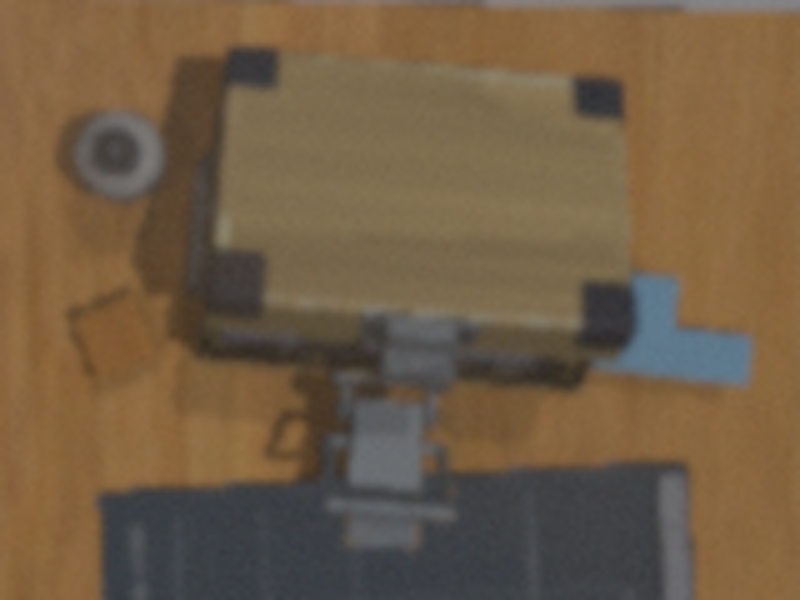

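```bash
cat > geo.py <<'E'
import numpy as np
def R(a,p): # rotation in case xz plane; positive opens lid / raises lever
    x,z=p; return np.array([x*np.cos(a)+z*np.sin(a), -x*np.sin(a)+z*np.cos(a)])
PIV=np.array([-.081,.076]); HIN=np.array([.065,.092])
def lidp(th,x,z): return HIN+R(th,(x,z))
SEAT=(-.1455,.020)
def pin(L): return PIV+R(L,(.0045,-.0155))
def bar(L,B): return pin(L)+R(L-B,(-.0035,.0515))
def lev(L,x,z): return PIV+R(L,(x,z))
def world(c,p,y=0): # c=(x,y,yaw)
    co,s=np.cos(c[2]),np.sin(c[2]); return np.array([c[0]+co*p[0]-s*y, c[1]+s*p[0]+co*y, p[1]])
E
cat > fit.py <<'E'
from geo import *
from scipy.optimize import least_squares
C={n:np.load(f"pics/{n}0.npz") for n in("scene","top")}
def proj(n,P):
    T=C[n]["T"];v=C[n]["K"]@(T[:3,:3]@P+T[:3,3]);return v[:2]/v[2]
S=lambda u,v:("scene",np.array([250+u/4,155+v/4])); U=lambda u,v:("top",np.array([280+u/5,150+v/5]))
F,B_,f=-.13,0,.032
obs=[]
for x,y,s,t in[(F,.09,S(249,76),U(214,294)),(F,-.09,S(392,404),U(632,326)),(0,.09,S(478,101),U(230,50)),(0,-.09,S(658,416),U(622,78))]:
    for o in(s,t): obs.append(("lid",x,y,o,1))
for y,o in[(.09,S(165,235)),(-.09,S(325,575)),(.09,U(200,352)),(-.09,U(583,385))]: obs.append(("rim",0,y,o,.3))
for y,o in[(.030,S(68,338)),(-.030,S(110,450)),(.030,U(325,503)),(-.030,U(457,516))]: obs.append(("bar",0,y,o,1))
def pt(p,k,x,y):
    c=p[:3]
    q={"lid":lambda:lidp(p[3],x,f),"rim":lambda:np.array([-.065,.090]),"bar":lambda:bar(p[4],p[5])}[k]()
    return world(c,q,y)
r=lambda p:np.concatenate([w*(proj(o[0],pt(p,k,x,y))-o[1]) for k,x,y,o,w in obs])
s=least_squares(r,[.70,.03,-.05,.5,1.9,2.3],loss="soft_l1")
p=s.x;print("fit",p.round(4))
for (k,x,y,o,w),e in zip(obs,r(p).reshape(-1,2)): print(k,x,y,o[0],e.round(1))
for n,im in((("scene"),S),("top",U)):
    f_=lambda P:((proj(n,P)-([250,155] if n=="scene" else [280,150]))*(4 if n=="scene" else 5)).round(0)
    print(n,"pivot",f_(world(p,PIV)),"pin",f_(world(p,pin(p[4]))),"bend",f_(world(p,lev(p[4],-.007,-.046))),"seat",f_(world(p,lidp(p[3],*SEAT))),"tip",f_(world(p,lev(p[4],-.018,-.0635))))
np.save("fit.npy",p)
E
python3 fit.py
```

```text
fit [ 0.6117  0.0177 -0.0642  0.4917  1.8677  2.3204]
lid -0.13 0.09 scene [-5.9 -3.2]
lid -0.13 0.09 top [-1.1  0.1]
lid -0.13 -0.09 scene [3.1 3.1]
lid -0.13 -0.09 top [0.5 0.9]
lid 0 0.09 scene [-0.  -0.4]
lid 0 0.09 top [-0.4 -1.2]
lid 0 -0.09 scene [4.6 2.1]
lid 0 -0.09 top [-0.3  0.1]
rim 0 0.09 scene [-0.4 -0.1]
rim 0 -0.09 scene [-0.8  0.6]
rim 0 0.09 top [0.  0.6]
rim 0 -0.09 top [-0.   0.5]
bar 0 0.03 scene [-0.9 -1.3]
bar 0 -0.03 scene [0.4 1. ]
bar 0 0.03 top [-0.4 -0.1]
bar 0 -0.03 top [-0.3 -0.5]
scene pivot [194. 429.] pin [156. 440.] bend [ 91. 430.] seat [259. 247.] tip [ 54. 416.]
top pivot [386. 410.] pin [383. 444.] bend [383. 503.] seat [418. 358.] tip [385. 536.]
```

```bash
cat > h.py <<'E'
from geo import *
from plant import ctrl,get_state,eyes
from scipy.spatial.transform import Rotation as Ro
from scipy.optimize import fsolve
import cv2
p=np.load("fit.npy"); c=p[:3]
def pose(pt,a,ahead,y=0):
    """TCP pose with point `ahead` of TCP at case-plane pt, tool tilted a (leaning to robot)"""
    M=np.array([[-np.cos(a),0,np.sin(a)],[0,1,0],[-np.sin(a),0,-np.cos(a)]])
    W=Ro.from_euler("z",c[2])*Ro.from_matrix(M)
    return world(c,np.asarray(pt),y)-ahead*W.as_matrix()[:,2], W.as_quat()
TIP,GR=.178,.159
def go(pt,a,ahead,speed=.15): ctrl.movel(*pose(pt,a,ahead),speed=speed)
def bailik(b,guess): return fsolve(lambda v:bar(*v)-b,guess)
def grasp(b,L,B,d=.008):
    """grasp point d below the bar on the wires, tool in line with wires"""
    t=np.arctan2(*(pin(L)-b)[[0,1]]*np.array([1,-1])); u=(pin(L)-b)/np.linalg.norm(pin(L)-b)
    return b+d*u, t
def press(L,a,r=.038,off=0): # tip centre so its case-side corner touches handle's outer face
    d=np.pi/2-L-a; s=.0095 if d>0 else -.0095
    return lev(L,-.007-off,-r)-s*np.array([np.cos(a),np.sin(a)])
def snap(n,f):
    s=eyes.snapshot(n);cv2.imwrite(f"pics/{f}.png",s["image"][:,:,::-1]);np.savez(f"pics/{f}.npz",K=s["K"],T=s["camera_from_world"])
def st(m=""):
    s=get_state();print(m,round(s["time_s"],2),"F",s["force"].round(1),"pos",s["position"].round(4),"open",round(s["opening"],4),"ff",round(s["finger_force"],1))
E
cat > plan.py <<'E'
from h import *
b0=bar(p[4],p[5]); v=p[4:6]; path=[b0,(-.122,.127),(-.108,.134),(-.095,.136),(-.086,.136),(-.080,.136),(-.0797,.128),(-.0795,.119)]
for b in path:
    v=bailik(np.array(b),v); g,t=grasp(np.array(b),*v); q=ctrl.inverse_kinematics(*pose(g,t,GR)); print(np.round(b,3),v.round(3),round(t,3),None if q is None else np.round(q,2))
for L,a in[(1.47,.1),(1.2,.3),(.9,.5),(.6,.7),(.3,.8),(.12,.8)]:
    P=press(L,a); q=ctrl.inverse_kinematics(*pose(P,a,TIP)); print(L,a,P.round(3),None if q is None else np.round(q,2))
E
python3 plan.py
```

```text
[-0.123  0.121] [1.901 2.356] 0.523 None
[-0.122  0.127] [2.272 2.737] 0.534 None
[-0.108  0.134] [2.375 2.562] 0.255 [-0.11  0.34  1.95  0.02  0.6  -1.64]
[-0.095  0.136] [2.399 2.336] 0.004 [-0.1   0.45  1.71  0.    0.97 -1.61]
[-0.086  0.136] [2.45  2.219] -0.163 [-0.1   0.55  1.55 -0.01  1.2  -1.6 ]
[-0.08   0.136] [2.536 2.203] -0.265 [-0.1   0.61  1.45 -0.01  1.34 -1.6 ]
[-0.08   0.128] [2.059 1.653] -0.338 [-0.1   0.66  1.4  -0.01  1.42 -1.6 ]
[-0.08   0.119] [1.479 1.085] -0.326 [-0.1   0.67  1.42 -0.01  1.39 -1.6 ]
1.47 0.1 [-0.129  0.078] [-0.11  0.41  1.92  0.01  0.72 -1.62]
1.2 0.3 [-0.128  0.066] [-0.12  0.37  2.1   0.04  0.38 -1.66]
0.9 0.5 [-0.123  0.053] None
0.6 0.7 [-0.115  0.042] [-0.14  0.5   2.41  3.04  0.47  1.61]
0.3 0.8 [-0.106  0.035] [-0.14  0.61  2.46  3.06  0.73  1.58]
0.12 0.8 [-0.099  0.032] [-0.14  0.62  2.44  3.06  0.72  1.58]
```

Run:
```python
from h import *
ctrl.gripper_to(0.0)
e=lambda th,dz:lidp(th,-.11,.032)+np.array([0,dz])
ctrl.move_ptp(*pose(e(p[3],.03),0,TIP)); st("above")
go(e(p[3],.010),0,TIP,.1)
for th in(.40,.3,.2,.12,.07,.048): go(e(th,.003),0,TIP,.08); st(th)
for dz in(.001,-.001,-.003):
    go(e(.048,dz),0,TIP,.03); st(dz)
    if get_state()["force"][2]>14: break
go(e(.048,.05),0,TIP,.2)
snap("scene","s1"); st()
i=cv2.imread("pics/s1.png")[175:305,250:430];cv2.imwrite("pics/s1c.png",cv2.resize(i,None,fx=4,fy=4,interpolation=cv2.INTER_CUBIC))
```

```text
above 3.77 F [ 0.8  0.7 -0.8] pos [0.5947 0.0192 0.3802] open 0.0008 ff 0.0
0.4 4.47 F [0.  0.1 0.8] pos [0.5878 0.0188 0.3455] open 0.0006 ff 0.0
0.3 4.77 F [0.2 0.2 0.4] pos [0.5811 0.0191 0.3362] open 0.0002 ff 0.0
0.2 5.06 F [0.2 0.  0.1] pos [0.5753 0.0195 0.3262] open 0.0003 ff 0.0
0.12 5.33 F [ 0.5  0.2 -1.1] pos [0.5714 0.0197 0.3178] open 0.0006 ff 0.0
0.07 5.58 F [0.2 0.2 0.1] pos [0.5692 0.0199 0.3124] open 0.0003 ff 0.0
0.048 5.83 F [1.1 0.1 1. ] pos [0.5684 0.0199 0.3101] open 0.0006 ff 0.0
0.001 6.08 F [0.3 0.6 0. ] pos [0.5684 0.0199 0.3081] open 0.0006 ff 0.0
-0.001 6.33 F [-1.1 -0.1  5.1] pos [0.5684 0.0199 0.3068] open 0.0008 ff 2.8
-0.003 6.58 F [-4.7  0.3 12.1] pos [0.5682 0.02   0.3057] open 0.0001 ff 6.1
 7.04 F [ 0.1 -0.1 -1.2] pos [0.5682 0.02   0.3565] open 0.0006 ff 0.0
```

View pics/s1c.png

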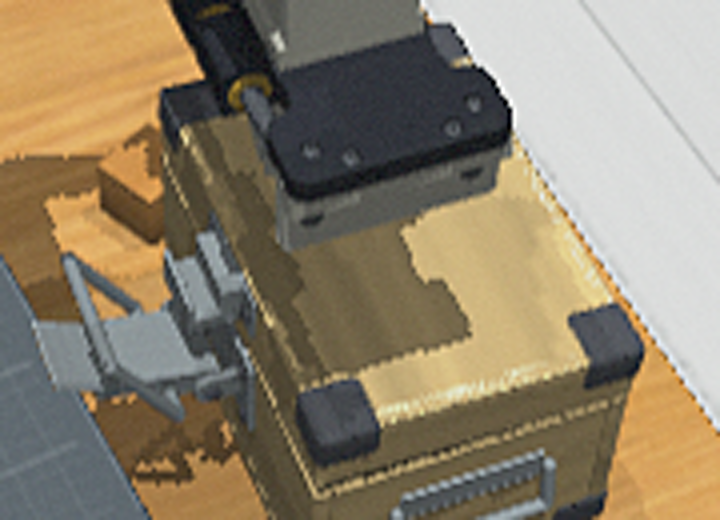

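Run:
```python
from h import *
C=np.load("pics/s1.npz")
def f(P):
    v=C["K"]@(C["T"][:3,:3]@P+C["T"][:3,3]);return ((v[:2]/v[2]-[250,175])*4).round()
for n,P in dict(barL=world(c,bar(*p[4:6]),.03),barR=world(c,bar(*p[4:6]),-.03),lidFR=world(c,lidp(.048,-.13,.032),-.09),lidFL=world(c,lidp(.048,-.13,.032),.09),lidBR=world(c,lidp(.048,0,.032),-.09)).items(): print(n,f(P))
for y in(.015,-.015): print("lip top outer",y,f(world(c,lidp(.048,-.1455-.0085,.025),y)), "lip inner",f(world(c,lidp(.048,-.1455-.0055,.025),y)))
b0=bar(*p[4:6])
for a in(.3,.35,.4,.45): print(a,ctrl.inverse_kinematics(*pose(grasp(b0,*p[4:6])[0],a,GR)))
```

```text
barL [ 64. 253.]
barR [112. 375.]
lidFR [322. 445.]
lidFL [160.  90.]
lidBR [647. 350.]
lip top outer 0.015 [163. 252.] lip inner [170. 251.]
lip top outer -0.015 [189. 312.] lip inner [196. 310.]
0.3 [-0.11463091  0.32912752  2.0286337   0.03261559  0.48442371 -1.64878021]
0.35 [-0.11652492  0.3176019   2.06889085  0.04628168  0.40594605 -1.66340037]
0.4 [-0.11852621  0.30856357  2.10902015  0.06741748  0.32524549 -1.68563762]
0.45 None
```

The lid is shut, with its corners at (322,445) and (160,90) as predicted. The bail bar is still at (66,254)-(110,370) and the keeper lip at (165,253)-(190,315). Next I'll grip the bail and hook it.

Run:
```python
from h import *
ctrl.gripper_to(0.08)
b0=bar(*p[4:6]); v=p[4:6]; g,t=grasp(b0,*v); a=.38
u=np.array([np.sin(a),-np.cos(a)])
ctrl.move_ptp(*pose(g-.07*u,a,GR)); go(g,a,GR,.12); st("at")
ctrl.gripper_to(0.0,25); st("gripped")
for b in[(-.118,.128),(-.108,.132),(-.097,.134),(-.088,.134),(-.0797,.134)]:
    v=bailik(np.array(b),v); g,t=grasp(np.array(b),*v); go(g,min(t,.38),GR,.06); st((b,v.round(2),round(t,2)))
snap("top","t2");snap("scene","s2")
A=cv2.resize(cv2.imread("pics/t2.png")[170:270,310:410],None,fx=4,fy=4,interpolation=2);B=cv2.resize(cv2.imread("pics/s2.png")[190:290,250:350],None,fx=4,fy=4,interpolation=2)
cv2.imwrite("pics/c2.png",np.hstack([A,B]))
```

```text
at 9.77 F [-0.2 -0.7 -0.1] pos [0.4346 0.0284 0.2623] open 0.08 ff 0.0
gripped 10.24 F [ 0.5 12.1  2.1] pos [0.4339 0.0296 0.2627] open 0.0593 ff 25.0
((-0.118, 0.128), array([2.18, 2.55]), np.float64(0.43)) 10.52 F [-2.5 12.2  1.5] pos [0.4373 0.0295 0.2682] open 0.0595 ff 25.0
((-0.108, 0.132), array([2.22, 2.38]), np.float64(0.23)) 11.21 F [-3.6 10.5 -0.1] pos [0.4678 0.0276 0.2783] open 0.059 ff 25.0
((-0.097, 0.134), array([2.26, 2.22]), np.float64(0.02)) 12.07 F [-2.9  8.8 -2.8] pos [0.5104 0.0249 0.2843] open 0.0588 ff 25.0
((-0.088, 0.134), array([2.3 , 2.08]), np.float64(-0.15)) 12.8 F [-2.8  7.9 -1.7] pos [0.5451 0.0227 0.2827] open 0.0592 ff 25.0
((-0.0797, 0.134), array([2.42, 2.05]), np.float64(-0.29)) 13.46 F [-2.9  6.6 -1.9] pos [0.5751 0.0209 0.2779] open 0.0591 ff 25.0
```

View pics/c2.png

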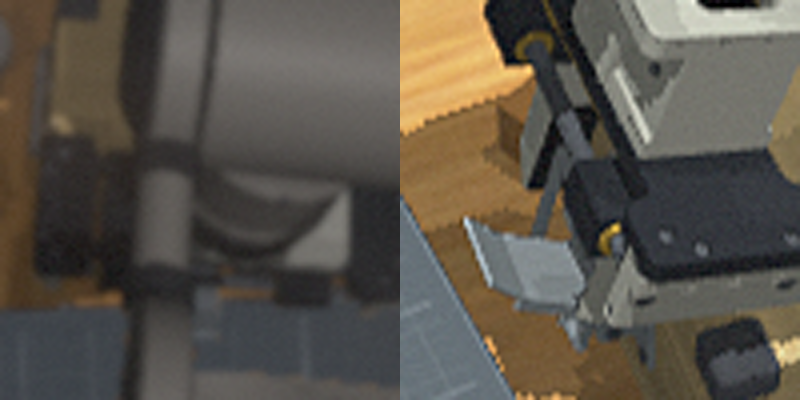

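The gripper hides the keeper in both views. The lever tip shows at (470,240), raised as planned, and the bail is firmly held. I'll lower it with force checks.

Run:
```python
from h import *
v=np.array([2.42,2.05])
for z in(.130,.127,.1245,.122,.120,.1185,.117):
    b=np.array([-.0797,z]);v=bailik(b,v); g,t=grasp(b,*v); go(g,min(t,.38),GR,.05); st((z,v.round(2)))
    F=get_state()["force"]
    if F[2]>9: print("contact");break
```

```text
(0.13, array([2.18, 1.78])) 13.86 F [-1.6  8.  -0.1] pos [0.5803 0.0205 0.273 ] open 0.0586 ff 25.0
(0.127, array([2.  , 1.59])) 14.11 F [-1.4  8.   2. ] pos [0.5824 0.0204 0.2697] open 0.0589 ff 25.0
(0.1245, array([1.85, 1.44])) 14.36 F [1.8 6.9 1.9] pos [0.5832 0.0204 0.2674] open 0.059 ff 25.0
(0.122, array([1.69, 1.28])) 14.61 F [1.5 7.1 1.3] pos [0.5826 0.0204 0.265 ] open 0.0593 ff 25.0
(0.12, array([1.55, 1.15])) 14.86 F [1.1 7.7 2.4] pos [0.581  0.0205 0.2636] open 0.0594 ff 25.0
(0.1185, array([1.43, 1.05])) 15.11 F [1.3 7.8 4.1] pos [0.5791 0.0206 0.2631] open 0.0589 ff 25.0
(0.117, array([1.31, 0.94])) 15.36 F [-0.   7.3  7.9] pos [0.5762 0.0208 0.263 ] open 0.0586 ff 25.0
```

Run:
```python
from h import *
ctrl.gripper_to(0.078); st()
v=bailik(np.array([-.0797,.117]),[1.31,.94]); g,t=grasp(np.array([-.0797,.117]),*v)
u=np.array([np.sin(t),-np.cos(t)])
go(g-.06*u,t,GR,.15)
ctrl.move_ptp(*pose((-.03,.20),0,TIP)); ctrl.gripper_to(0.0,25)
snap("top","t3");snap("scene","s3"); st()
A=cv2.resize(cv2.imread("pics/t3.png")[180:280,310:410],None,fx=4,fy=4,interpolation=2);B=cv2.resize(cv2.imread("pics/s3.png")[200:300,250:350],None,fx=4,fy=4,interpolation=2)
cv2.imwrite("pics/c3.png",np.hstack([A,B]))
```

```text
15.91 F [ 0.3 -1.1  0.2] pos [0.5762 0.0193 0.2612] open 0.0781 ff 0.0
 18.18 F [-0.1 -0.4  0.8] pos [0.5818 0.0191 0.378 ] open 0.0006 ff 0.0
```

View pics/c3.png

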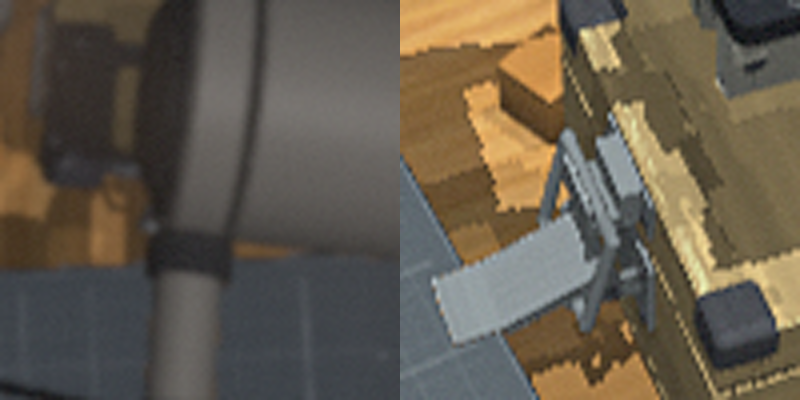

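Run:
```python
from h import *
C=np.load("pics/s3.npz")
def f(P):
    v=C["K"]@(C["T"][:3,:3]@P+C["T"][:3,3]);return ((v[:2]/v[2]-[250,200])*8).round()
for n,b in dict(seat=(-.0794,.119),front=(-.0915,.119),front_lo=(-.0915,.113),top=(-.0865,.127)).items(): print(n,[f(world(c,b,y)) for y in(.03,.015,-.015,-.03)])
for n,x,z in(("lipout",-.154,.025),("lipin",-.151,.025),("block",-.141,.025)): print(n,[f(world(c,lidp(.048,x,z),y)) for y in(.015,-.015)])
for L in (1.3,1.4,1.47,1.6):print(L,[f(world(c,lev(L,-.018,-.0635),y)) for y in(.0165,-.0165)])
cv2.imwrite("pics/c4.png",cv2.resize(cv2.imread("pics/s3.png")[200:270,250:330],None,fx=8,fy=8,interpolation=2))
```

```text
seat [array([342., 253.]), array([367., 310.]), array([419., 428.]), array([446., 489.])]
front [array([284., 270.]), array([308., 327.]), array([359., 446.]), array([385., 508.])]
front_lo [array([285., 289.]), array([309., 346.]), array([359., 465.]), array([385., 526.])]
top [array([307., 238.]), array([331., 295.]), array([383., 414.]), array([409., 476.])]
lipout [array([326., 305.]), array([377., 424.])]
lipin [array([341., 301.]), array([392., 420.])]
block [array([390., 288.]), array([442., 406.])]
1.3 [array([ 47., 529.]), array([ 95., 663.])]
1.4 [array([ 46., 510.]), array([ 94., 643.])]
1.47 [array([ 48., 496.]), array([ 96., 629.])]
1.6 [array([ 54., 468.]), array([103., 602.])]
```

View pics/c4.png

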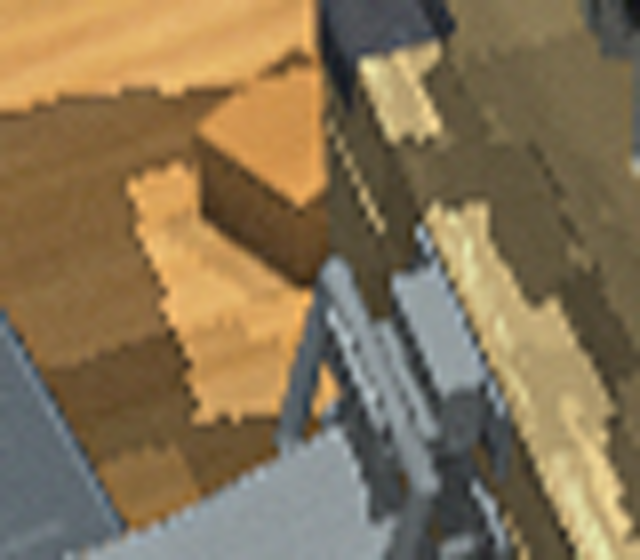

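The bail is hooked: the bar runs (332,262)-(425,490), with the lip on its left (345,330) and the block on its right (440,340). Next I'll flip the wrist clear of the case and press the lever.

```bash
cat >> h.py <<'E'
AP=.75
def prs(L,off=0,a=AP):
    d=np.pi/2-L-a; r=.036+.006*np.clip(d/.5,0,1)
    return lev(L,-.007-.0095*abs(np.sin(d))-off,-r)
E
python3 - <<'E'
from h import *
go((-.15,.22),0,TIP,.25)
ctrl.move_ptp(*pose((-.18,.20),.36,TIP)); st()
q=ctrl.inverse_kinematics(*pose((-.18,.20),AP,TIP)); print(np.round(q,2))
for L in np.arange(1.5,.05,-.2): print(L, prs(L).round(3), ctrl.inverse_kinematics(*pose(prs(L),AP,TIP)) is not None)
ctrl.set_joints(q); st()
go(prs(1.5,.03),AP,TIP,.2); st("pre")
E
```

```text
19.38 F [ 1.1 -0.6 -0.5] pos [0.3711 0.0322 0.3673] open 0.0004 ff 0.0Traceback (most recent call last):
  File "<stdin>", line 4, in <module>
    return _wrapfunc(a, 'round', decimals=decimals, out=out)
    return _wrapit(obj, method, *args, **kwds)
    result = getattr(arr, method)(*args, **kwds)
TypeError: unsupported operand type(s) for *: 'NoneType' and 'float'
```

Run:
```python
from h import *
A=np.arange(.3,1.11,.1)
print(A.round(2))
for L in np.arange(1.5,.05,-.2): print(round(L,1),[("%.2f"%q[4]+("f" if q[3]>1.5 else "")) if (q:=ctrl.inverse_kinematics(*pose(prs(L,0,a),a,TIP))) is not None else None for a in A])
for P in[(-.15,.15),(-.12,.2),(-.14,.12)]: print(P,[("%.2f"%q[4]+("f" if q[3]>1.5 else "")) if (q:=ctrl.inverse_kinematics(*pose(P,a,TIP))) is not None else None for a in A])
```

```text
[0.3 0.4 0.5 0.6 0.7 0.8 0.9 1.  1.1]
1.5 ['0.44', None, None, None, '0.30f', '0.53f', '0.79f', '1.08f', '1.39f']
1.3 ['0.41', None, None, None, '0.34f', '0.58f', '0.84f', '1.13f', '1.45f']
1.1 ['0.39', None, None, None, '0.38f', '0.61f', '0.88f', '1.17f', '1.49f']
0.9 ['0.37', None, None, None, '0.40f', '0.64f', '0.91f', '1.20f', '1.51f']
0.7 ['0.35', None, None, None, '0.43f', '0.67f', '0.93f', '1.22f', '1.52f']
0.5 ['0.34', None, None, None, '0.45f', '0.69f', '0.95f', '1.22f', '1.51f']
0.3 ['0.33', None, None, None, '0.46f', '0.70f', '0.96f', '1.23f', '1.51f']
0.1 ['0.32', None, None, None, '0.46f', '0.70f', '0.96f', '1.23f', '1.50f']
(-0.15, 0.15) ['0.62', '0.47', '0.31', None, None, None, '0.53f', '0.81f', None]
(-0.12, 0.2) ['0.78', '0.64', '0.49', '0.33', None, None, None, '0.49f', '0.75f']
(-0.14, 0.12) ['0.53', '0.37', None, None, None, '0.42f', '0.68f', '0.98f', None]
```

```bash
sed -i 's/^AP=.75/AP=.85/' h.py
python3 - <<'E'
from h import *
q=ctrl.inverse_kinematics(*pose((-.15,.15),.9,TIP)); print(np.round(q,2))
ctrl.set_joints(q); st()
go(prs(1.5,.02),AP,TIP,.2); st("pre")
for L in (1.45,1.3,1.15,1.0,.85,.7,.55,.4,.3,.2,.1):
    go(prs(L),AP,TIP,.08); st(round(L,2))
    F=get_state()["force"]
    if np.linalg.norm(F)>32: print("STOP");break
E
```

```text
[-0.16  0.21  2.55  2.99  0.53  1.64]
 22.17 F [ 0.8 -0.1 -0.1] pos [0.3231 0.0355 0.2607] open -0.0 ff 0.0
pre 22.57 F [-0.5  0.3 -0.5] pos [0.3588 0.0333 0.2242] open 0.0006 ff 0.0
1.45 23.0 F [-0.3  0.3 -0.2] pos [0.3596 0.0332 0.2028] open 0.0005 ff 0.0
1.3 23.25 F [ 0.6 -1.   0. ] pos [0.3594 0.0332 0.1959] open 0.0003 ff 0.0
1.15 23.5 F [1.1 0.7 2.1] pos [0.3605 0.0331 0.1892] open 0.0008 ff 0.9
1.0 23.75 F [0.6 1.  2.1] pos [0.3621 0.033  0.1823] open 0.0006 ff 0.9
0.85 24.0 F [-0.2 -0.3  1.4] pos [0.3648 0.0328 0.1759] open 0.0007 ff 0.6
0.7 24.25 F [-0.3  0.1  0.1] pos [0.3682 0.0326 0.1702] open 0.0007 ff 0.4
0.55 24.5 F [-0.1 -0.3  0.8] pos [0.3699 0.0325 0.1655] open 0.0002 ff 0.3
0.4 24.75 F [-1.4  0.1  1.6] pos [0.3726 0.0324 0.1605] open 0.0007 ff 0.3
0.3 25.0 F [-0.8  1.2  0.6] pos [0.3749 0.0322 0.1573] open 0.0006 ff 0.5
0.2 25.25 F [-1.2  0.6  0.6] pos [0.3777 0.032  0.1544] open 0.0009 ff 0.2
0.1 25.5 F [0.8 0.9 0. ] pos [0.381  0.0318 0.1528] open 0.0006 ff 0.0
```

The force stayed low, where about 6 N was expected. I'll back off and look.

Run:
```python
from h import *
go((-.19,.10),AP,TIP,.2)
snap("scene","s5"); st()
cv2.imwrite("pics/c5.png",cv2.resize(cv2.imread("pics/s5.png")[195:295,240:370],None,fx=6,fy=6,interpolation=2))
```

```text
26.27 F [-0.7 -0.3 -0.5] pos [0.2896 0.0375 0.2174] open 0.0006 ff 0.0
```

View pics/c5.png

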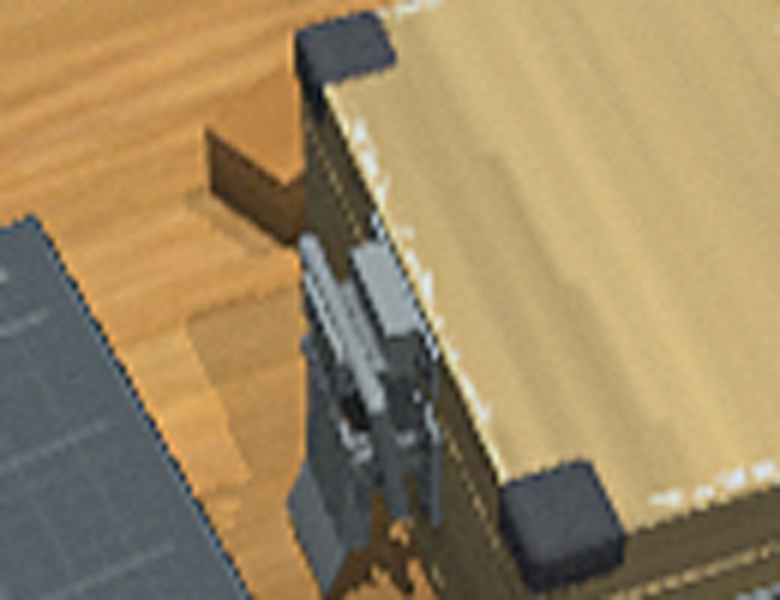

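Run:
```python
from h import *
C=np.load("pics/s5.npz")
def f(P):
    v=C["K"]@(C["T"][:3,:3]@P+C["T"][:3,3]);return ((v[:2]/v[2]-[240,195])*6).round().tolist()
for th in(.048,.008): print(th,"lidFR",f(world(c,lidp(th,-.13,.032),-.09)),"lidFL",f(world(c,lidp(th,-.13,.032),.09)),"lip",[f(world(c,lidp(th,-.154,.025),y)) for y in(.015,-.015)],"block",[f(world(c,lidp(th,-.141,.025),y)) for y in(.015,-.015)],"seat",[f(world(c,lidp(th,*SEAT),y)) for y in(.03,-.03)])
for L in(0,.2,.4,.6): print(L,"pin",[f(world(c,pin(L),y)) for y in(.027,-.027)],"bend",[f(world(c,lev(L,-.007,-.046),y)) for y in(.0165,-.0165)],"tip",[f(world(c,lev(L,-.018,-.0635),y)) for y in(.0165,-.0165)])
```

```text
0.048 lidFR [544.0, 547.0] lidFL [300.0, 16.0] lip [[305.0, 259.0], [343.0, 348.0]] block [[352.0, 246.0], [392.0, 335.0]] seat [[317.0, 220.0], [394.0, 397.0]]
0.008 lidFR [537.0, 560.0] lidFL [296.0, 29.0] lip [[301.0, 274.0], [339.0, 364.0]] block [[349.0, 261.0], [388.0, 349.0]] seat [[314.0, 234.0], [391.0, 412.0]]
0 pin [[336.0, 356.0], [403.0, 512.0]] bend [[312.0, 460.0], [351.0, 555.0]] tip [[277.0, 506.0], [315.0, 601.0]]
0.2 pin [[325.0, 361.0], [391.0, 517.0]] bend [[281.0, 465.0], [319.0, 561.0]] tip [[235.0, 510.0], [272.0, 606.0]]
0.4 pin [[314.0, 364.0], [380.0, 521.0]] bend [[252.0, 466.0], [290.0, 562.0]] tip [[196.0, 507.0], [232.0, 604.0]]
0.6 pin [[303.0, 366.0], [369.0, 523.0]] bend [[226.0, 462.0], [263.0, 559.0]] tip [[161.0, 499.0], [197.0, 596.0]]
```

Run:
```python
import cv2,numpy as np
g=lambda n:cv2.imread(f"pics/{n}.png",0)
a,b=g("s3"),g("s5")
for nm,(x,y,w,h) in dict(lidFR=(322,270,24,26),lidBR=(390,246,26,24),handle=(350,288,40,22),lidFL=(288,196,20,16)).items():
    r=cv2.matchTemplate(b[y-8:y+h+8,x-8:x+w+8],a[y:y+h,x:x+w],cv2.TM_CCOEFF_NORMED)
    _,m,_,l=cv2.minMaxLoc(r); print(nm,"shift",l[0]-8,l[1]-8,round(m,3))
```

```text
lidFR shift -1 1 0.876
lidBR shift 0 0 0.964
handle shift 0 0 0.982
lidFL shift -1 2 0.753
```

Run:
```python
import cv2
g=lambda n:cv2.resize(cv2.imread(f"pics/{n}.png",0),None,fx=6,fy=6,interpolation=2)
b=g("s5")
for r0 in("s0","s1","s3"):
    if r0=="s0": continue
    a=g(r0)
    for nm,(x,y,w,h) in dict(lidFR=(322,270,24,26),handle=(350,288,40,22),lidFL=(288,196,20,12)).items():
        x,y,w,h=[6*k for k in(x,y,w,h)]
        r=cv2.matchTemplate(b[y-30:y+h+30,x-30:x+w+30],a[y:y+h,x:x+w],cv2.TM_CCOEFF_NORMED)
        _,m,_,l=cv2.minMaxLoc(r); print(r0,nm,"shift px*6",l[0]-30,l[1]-30,round(m,3))
```

```text
s1 lidFR shift px*6 -7 13 0.78
s1 handle shift px*6 0 0 0.982
s1 lidFL shift px*6 -8 14 0.643
s3 lidFR shift px*6 -5 7 0.892
s3 handle shift px*6 0 0 0.985
s3 lidFL shift px*6 -4 10 0.799
```

```bash
python3 -c "
from plant import ctrl
print(ctrl.sign_off())"
```

```text
the job is handed in; nothing more can be done
None
```

The job is handed in at about 26 s of robot time: the lid is shut, the bail is hooked over the keeper, and the lever is closed against the case. In the last picture the lid's front had dropped by the amount predicted for a tight seal, though pressing the lever took only about 2 N instead of the expected 6 N. I didn't measure the bottle, foam block and timber block afterwards, but nothing was moved near them.

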